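Load a sample board into the spring-jaw holder

ROBOT

A 6-joint arm with a two-finger parallel gripper is mounted at the origin on the work surface. World frame = base frame: x ahead of the robot, y to its left, z up, the work surface at z = 0. Lengths are in m, angles in degrees, forces in N, time in s.
With the tool pointing down it reaches from about 0.275 to 0.725 m from the base axis. Payload 5.6 kg.
Tool frame: the origin (TCP) lies at the very end of the fingers, on their centre line; the grasp point (between the pads) lies 19 mm behind it; z points along the fingers, y is the line along which they close (so a half turn about z gives the same grasp; the last joint's range is limited). The gripper opens to 85 mm and grips with 20 to 120 N. Pads are 22 mm wide; open, the fingers measure 114 mm over their backs; the gripper's body (76 mm by 85 mm) begins 54 mm behind the grasp point. The pads swing forward as they close: fully open they stand 13 mm farther back than shut.
Start: joints at [89.931, 14.616, 6.199, 0, -81.583, -16.306], TCP at [0.155, 0.528, 0.231] pointing down, gripper open.
Joint ranges: [-168.99, 168.99], [-69.2, 112.95], [-62.41, 85.93], [-164.36, 98.24], [-168.68, -3.75], [-174.98, 174.98]. Speed limits (degrees/s): [147.25, 147.25, 180, 180, 180, 180].

INTERFACE

Orientations are given as [roll, pitch, yaw] about the fixed x, y, z axes, in that order (R = Rz(yaw) Ry(pitch) Rx(roll)).
In Python, from bench import * gives the robot as it stands. The module is installed in compiled form; this text tells all that it offers.
- The arm moves only by the shell command python3 -m handwheel 'ROWS'. ROWS is a JSON object of lists of equal length, an entry for each row: "xyz": the shift along the world's x, y, z in m, a list of three; "twist": the turn about the world's z in rad; "jaw": the opening in per cent of the stroke, from 0 (shut) to 100 (fully open). A call has 1 to 20 rows; each row shifts and turns the commanded pose from where the row before left it; what a row does not reach is not made up. A row lasts 1/8 s, in which the tool goes at most 62.5 mm and 10.7 degrees, less where a joint would pass 70% of its speed; a pose out of reach is approached as far as the arm can. A call with a gripper value outside its range is refused whole. The fingers move at their own pace and stop on an object; the grip force is fixed at half the most. Time passes only in rows, so rows that do not move let the fingers close. It gives the time, the measured TCP pose, the force, the opening and the grip force at its end, in the units of the state.
- read_state(): the state, without advancing time (a new reading comes with each control period).
- read_camera(name): name is "scene" or "side" or "wrist"; returns a dict with "image" (480x640x3 uint8, blue, green, red), "mtx" (3x3 intrinsics, pixels), "k1" (the pictures are not rectified: a ray, as slopes to the right and down, at radius r is drawn at 1 + k1 r^2 times it, then the intrinsics apply), "view" (4x4, takes a point from world to camera coordinates). Camera axes: x right, y up, looking along -z (the intrinsics and any distortion apply to the point x, -y, -z); pixel columns grow to the right and rows downward; lengths in m; the calibration is good to about 2 mm. A picture is of the moment at which its call begins. There is no depth.
- sign_off(): hands the job in; it is judged then, once.
The state is a dict: "time_s": time; "joints": joint angles; "qvel": joint speeds; "joint_efforts": joint torques, N m; "ee_pos": TCP position; "tool_rot": TCP orientation; "ft_force": force on the tool from outside, world axes, zero at the start; "moment": the same for the moment, N m; "width": finger opening in m; "grasp_force": force on a finger pad.
Only numpy, scipy, OpenCV 4.12 (cv2) and the standard library are available. Lean on these libraries where they do the work, as an engineer would, in place of code of your own. Each camera call takes 0.05 s, during which the arm holds its last target. There are 200 camera calls.

TASK

Take the larger of the two blank sample boards out of the slotted rack and load it into the spring-jaw holder ready for painting: tuck one short end under the lip of the sprung jaw and push the jaw back, lower the other end inside the fixed stop and let go, so that the board ends lying flat on the bottom of the recess, clamped between jaw and stop. Leave the small board in its slot and do not shift the palette dish, the tub or the tin opener.

Things in the scene. Friction and masses are not known exactly. Their poses are not given: they have to be found in the camera images.
- board: the larger white-primed fibreboard sample board, 120 x 60 x 12 mm, about 65 g, loose, both faces alike. Origin at its centre; x along its 120 mm length, y through its 12 mm thickness, z along its 60 mm width. It starts on a long edge in one of the two outer slots of the rack: x level, z up, its lower edge 8 mm and its upper edge 68 mm above the shelf
- small_board: the smaller white-primed board, 90 x 45 x 12 mm, standing on a long edge in the other outer slot, upper edge 53 mm above the shelf; same axes, origin at its centre. It stays there
- rack: pine block with five parallel slots, fixed, 100 (x) x 130 (y) x 26 mm high; origin at the centre of its underside. Slots run along its x at y = -48, -24, 0, 24, 48 mm, 15 mm wide, bottoms 8 mm above the shelf. The boards stand in the two outer slots, so an open gripper clears the other board. The shelf between rack and holder is clear, with room to lay the board flat
- holder: spring-jaw board holder, screwed down. Origin on its underside below the recess centre; x along its length to the sprung jaw, z up. Aluminium base plate 104 mm wide, x = -88 to 126 mm, top at z = 10 mm, with a black bed on it (recess floor z = 16 mm). End block behind the jaw at x = 106 to 120 mm, 38 mm high
- recess (a point): centre of the recess floor; axes as the holder's. A seated board has its centre 6 mm above this point and its length along x. Corner cheeks at x = -60 to -42 and 34 to 52 mm keep it central: 63 mm apart, 9 mm above the floor, tops bevelled. Between them the sides are open down to the base plate, for fingers
- stop_face (a point): foot of the fixed stop's upright inner face, mid-width, on the recess floor, 60 mm from the recess centre on the end away from the jaw; axes as the holder's. The stop is 80 mm wide, 20 mm long and 10.5 mm high above the floor, its upper inner half bevelled outward; a seated board's end rests against it, its top 1.5 mm higher
- jaw_face (a point): on the sprung jaw's upright inner face, mid-width, 9 mm above the recess floor; moves with the jaw; axes as the holder's. At rest it is 54 mm from the recess centre along x. A 66 mm wide lip 7 mm thick reaches from this face 5 mm towards the recess, its underside 18 mm above the recess floor, its top 41 mm above the shelf
- jaw (a joint): how far the sprung jaw is pushed back along the holder's x, in m: 0 at rest, 0.016 at most. It takes about 3 N to start it and 0.4 N more per mm. With the board seated against the stop it reads 0.006
- palette_dish: round white ceramic dish, 110 mm across, 16 mm high, loose; origin at the centre of its underside. Leave alone
- tub: closed grey plastic tub with clip-on lid, 116 x 164 mm, 79 mm high, loose; origin at the centre of its underside, long side along y. Leave alone
- tin_opener: flat steel paint tin opener with a ring handle, 120 mm long, 8 mm high, lying loose; length along its x, origin near the middle. Leave alone
There are look-alikes about, which are no part of the job. Leave any turquoise look-alike of the board alone. What is shaped like the holder but purple is not meant.

How it is judged:
By the outcome, as a careful person would: the job done as asked, in the order asked, and still so for the second after the job is handed in, with the robot touching nothing.
It also fails if it takes over 67 s, if anything falls off the work surface, if the arm or the gripper's body presses on something with over 40 N, if the wrist force passes 120 N, or if a joint passes its speed limit or range.

## Working session

There is one attempt and no reset: what is moved stays moved. The work goes in short steps, Python scripts to look and compute and a shell command to move; the robot and the scene stay as the last step left them, time stands still between calls to the robot, and variables do not carry over. Pictures are saved under pics/ and viewed, at most 10 in all, crops included, and the job is handed in when it is done.

```bash
mkdir -p pics
cat > h.py <<'E'
from bench import *
import numpy as np, cv2, json
from scipy.optimize import least_squares
def snap(n,f):
    c=read_camera(n); cv2.imwrite(f'pics/{f}.png',c['image'])
    np.savez(f'pics/{f}.npz',mtx=c['mtx'],k1=c['k1'],view=c['view']); return c
def load(f): return np.load(f'pics/{f}.npz')
def proj(c,P):
    P=np.atleast_2d(P); V=np.array(c['view']); q=P@V[:3,:3].T+V[:3,3]
    s=np.c_[q[:,0]/-q[:,2],-q[:,1]/-q[:,2]]; r2=(s**2).sum(1,keepdims=True)
    s=s*(1+float(c['k1'])*r2); K=np.array(c['mtx']); return s@K[:2,:2].T+K[:2,2]
def ray(c,px):
    K=np.array(c['mtx']); d=np.linalg.solve(K[:2,:2],np.array(px,float)-K[:2,2]); s=d.copy()
    for _ in range(30): s=d/(1+float(c['k1'])*(s@s))
    V=np.array(c['view']); R=V[:3,:3]; o=-R.T@V[:3,3]; v=R.T@np.array([s[0],-s[1],-1]); return o,v/np.linalg.norm(v)
def onz(c,px,z): o,v=ray(c,px); return o+v*(z-o[2])/v[2]
def tri(*cp):
    A=np.zeros((3,3));b=np.zeros(3);rs=[ray(c,p) for c,p in cp]
    for o,v in rs: M=np.eye(3)-np.outer(v,v);A+=M;b+=M@o
    X=np.linalg.solve(A,b); return X,[round(1e3*np.linalg.norm((np.eye(3)-np.outer(v,v))@(X-o)),1) for o,v in rs]
E
python3 - <<'E'
from h import *
for n in('scene','side','wrist'):
    c=snap(n,n+'0'); V=np.array(c['view']); print(n,(-V[:3,:3].T@V[:3,3]).round(3),c['k1'])
print(read_state())
E
```

```text
scene [1.382 0.02  0.719] -0.0002140485429916592
side [ 0.183 -0.807  0.546] -0.11878520928738863
wrist [0.224 0.507 0.373] 0.018217573241154174
{'time_s': 0.15, 'joints': array([ 8.99335582e+01,  1.46457130e+01,  6.14775984e+00, -1.88080820e-02,
       -8.15829024e+01, -1.63067199e+01]), 'qvel': array([ 0.1597606 ,  0.05553033,  0.23200018,  0.05421454,  0.03837979,
       -0.04545155]), 'joint_efforts': array([-7.13202771e-04, -3.86940873e+01,  2.38080186e+01,  5.36667645e+00,
       -4.59488030e-03, -4.07423897e-06]), 'ee_pos': array([0.15489405, 0.52735642, 0.23060369]), 'tool_rot': array([ 1.79917174e+02, -4.84940021e-03, -1.63759245e+01]), 'ft_force': array([-0.67170744,  0.2715984 ,  0.51290911]), 'moment': array([-0.01652496,  0.01700188,  0.04665346]), 'grasp_force': 0.0, 'width': 0.08583719628321075}
```

View pics/scene0.png

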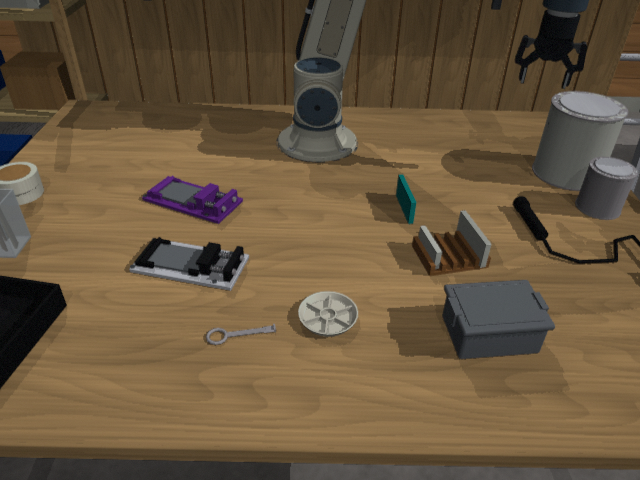

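View pics/side0.png

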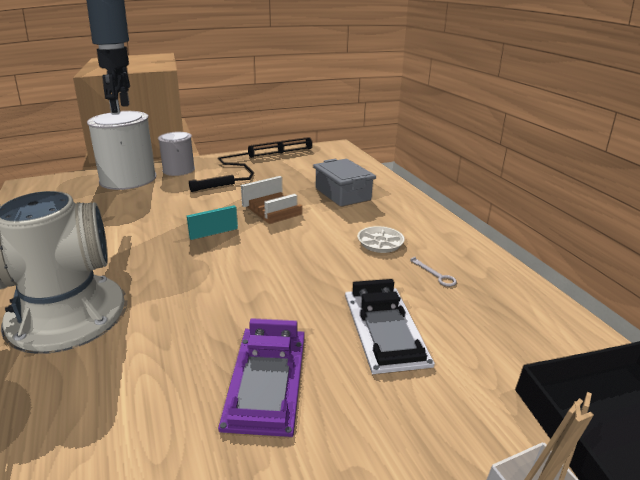

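Candidates for the board:
- Tall white board in the rack: scene (474,240), side (262,192). This is the larger one.
- Short white board in the rack: scene (430,248), side (281,206). This is the small one.
- Turquoise look-alike: scene (406,198). Not meant.

The holder is the black/aluminium one at scene (190,262), side (387,325). The purple one at scene (193,198) is not meant. Next I'll take one close crop to check this and pick pixels.

Run:
```python
from h import *
s=cv2.imread('pics/scene0.png');d=cv2.imread('pics/side0.png')
def cr(i,x,y,w,h,k): return cv2.resize(i[y:y+h,x:x+w],None,fx=k,fy=k,interpolation=cv2.INTER_CUBIC)
# each 400x300
a=cr(s,400,200,100,75,4);b=cr(s,122,225,133,100,3)[:300,:399];c=cr(d,235,170,80,60,5);e=cr(d,338,272,100,100,3)
o=np.zeros((600,800,3),np.uint8)
for im,(x,y) in((a,(0,0)),(b,(400,0)),(c,(0,300)),(e,(400,300))): o[y:y+im.shape[0],x:x+im.shape[1]]=im
cv2.imwrite('pics/comp.png',o)
```

```text
(no output)
```

View pics/comp.png

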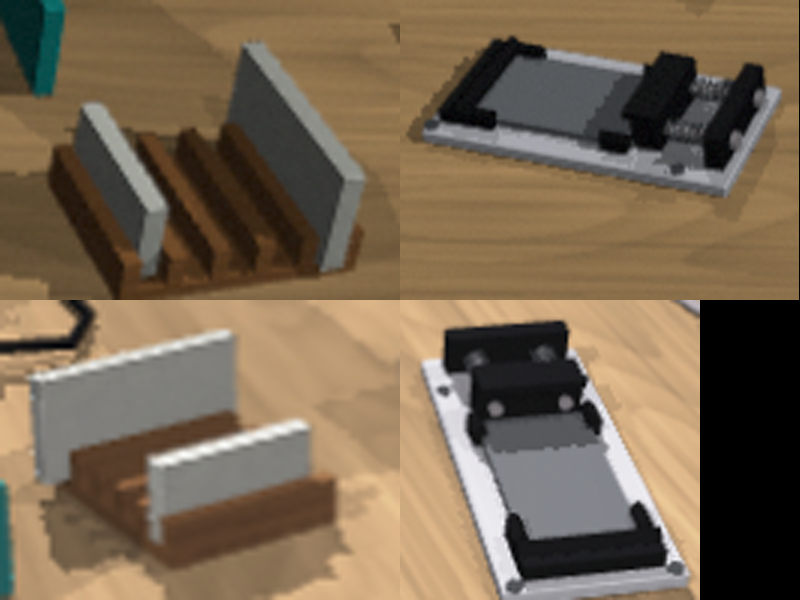

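The comp crop confirms it: the tall white board is in the +y outer slot (scene ~(474,228), side ~(262,190)), the small one is in the -y slot, and the holder's jaw is at the +y end.

```bash
cat > fit.py <<'E'
from h import *
S=load('scene0');D=load('side0')
def fit(obs,mod,x0,fixz=None):
    # obs: (cam,px,local xyz); params x,y,yaw,z
    def res(p):
        c,s=np.cos(p[2]),np.sin(p[2]);r=[]
        for cam,px,l in obs:
            P=np.array([p[0]+c*l[0]-s*l[1],p[1]+s*l[0]+c*l[1],p[3]+l[2]]); r+=list(proj(cam,P)[0]-px)
        return np.array(r)
    o=least_squares(res,x0,loss='soft_l1'); print(mod,'xy',o.x[:2].round(4),'yaw',np.degrees(o.x[2]).round(2),'z',o.x[3].round(4),'\n res',res(o.x).round(1)); return o.x
E
python3 - <<'E'
from fit import *
a=lambda u,v:(400+u/4-.4,200+v/4-.4); b=lambda u,v:(122+(u-400)/3-.3,225+v/3-.3)
c=lambda u,v:(235+u/5-.4,170+(v-300)/5-.4); e=lambda u,v:(338+(u-400)/3-.3,272+(v-300)/3-.3)
print(tri((S,a(345,179)),(D,c(236,339)))); print(tri((S,a(245,47)),(D,c(40,382))))
print(tri((S,b(780,90)),(D,e(424,361))))
L,T=.06,.006
fit([(S,a(245,47),(-L,-T,0)),(S,a(262,43),(-L,T,0)),(S,a(344,179),(L,-T,0)),(S,a(363,180),(L,T,0)),(D,c(40,383),(-L,-T,0)),(D,c(33,376),(-L,T,0)),(D,c(236,339),(L,-T,0)),(D,c(229,331),(L,T,0))],'board top',[.5,.3,0,.068])
L=.045
fit([(S,a(83,105),(-L,-T,0)),(S,a(99,103),(-L,T,0)),(S,a(148,210),(L,-T,0)),(S,a(165,208),(L,T,0)),(D,c(152,460),(-L,-T,0)),(D,c(310,426),(L,-T,0))],'small top',[.5,.2,0,.053])
fit([(S,b(727,187),(.126,-.052,.01)),(S,b(780,90),(.126,.052,.01)),(S,b(424,137),(-.088,-.052,.01)),(D,e(424,361),(.126,.052,.01)),(D,e(507,591),(-.088,.052,.01)),(D,e(688,577),(-.088,-.052,.01))],'holder',[.5,-.25,1.57,0])
print('tub~',onz(S,(498,322),.079),onz(S,(455,345),0),onz(S,(448,285),.079), 'dish',onz(S,(328,313),.016),'turq',onz(S,(410,222),0))
E
```

```text
(array([0.54241608, 0.34191579, 0.06744623]), [np.float64(0.6), np.float64(0.6)])
(array([0.42803896, 0.31518933, 0.06781358]), [np.float64(0.8), np.float64(0.8)])
(array([ 0.51956422, -0.13061605,  0.00979906]), [np.float64(0.0), np.float64(0.0)])
board top xy [0.4846 0.333 ] yaw 12.89 z 0.0678 
 res [-0.5 -0.5  0.4 -0.1 -0.3  0.7  0.5 -0.2  0.1  0.3 -0.6  0.2  0.8 -0.2
 -0.1 -0. ]
small top xy [0.5063 0.2407] yaw 12.8 z 0.0533 
 res [-0.3 -0.4  1.1 -0.5 -0.6 -0.   0.9 -0.3  0.9  1.6  0.2  0.4]
holder xy [ 0.542  -0.2632] yaw 77.19 z -0.0007 
 res [ 0.1  1.2  0.9  0.1 -1.1 -0.8 -0.6 -0.3 -0.8  1.6  1.5 -0.8]
tub~ [0.76206642 0.30962946 0.079     ] [0.7429509  0.25608749 0.        ] [0.67526021 0.24298301 0.079     ] dish [0.68761128 0.0338324  0.016     ] turq [0.37771002 0.21994439 0.        ]
```

The fits match the stated heights (board top 67.8 mm, yaw 12.9°; holder z about 0, yaw 77.2°). Now I'll move above the board.

```bash
python3 -m handwheel '{"xyz":[[0.0275,-0.0162,-0.007],[0.0275,-0.0162,-0.007],[0.0275,-0.0162,-0.007],[0.0275,-0.0162,-0.007],[0.0275,-0.0162,-0.007],[0.0275,-0.0162,-0.007],[0.0275,-0.0162,-0.007],[0.0275,-0.0162,-0.007],[0.0275,-0.0162,-0.007],[0.0275,-0.0162,-0.007],[0.0275,-0.0162,-0.007],[0.0275,-0.0162,-0.007],[0,0,0],[0,0,0]],"twist":[0.0426,0.0426,0.0426,0.0426,0.0426,0.0426,0.0426,0.0426,0.0426,0.0426,0.0426,0.0426,0,0],"jaw":[80,80,80,80,80,80,80,80,80,80,80,80,80,80]}'
python3 - <<'E'
from h import *
s=read_state();print(s['joints'].round(1),s['tool_rot'].round(2),s['ee_pos'].round(4))
c=snap('wrist','w1');im=c['image'].copy()
yw=np.radians(12.9);R=np.array([[np.cos(yw),-np.sin(yw)],[np.sin(yw),np.cos(yw)]])
for l in[(-.06,-.006),(.06,-.006),(.06,.006),(-.06,.006)]:
    q=proj(c,np.r_[np.array([.4846,.333])+R@l,.068])[0];print(q.round(1));cv2.drawMarker(im,tuple(int(v) for v in q),(0,0,255),0,10,1)
cv2.imwrite('pics/w1m.png',im)
E
```

```text
time_s: 1.9
ee_pos: [0.4848, 0.3333, 0.1471]
tool_rot: [180.0, 0.0, 12.9]
ft_force: [0.1, -0.9, -0.6]
width: 0.0682
grasp_force: 0.0
[ 49.7  21.1   2.9  -0.  -71.9  53.2] [1.7999e+02 3.0000e-02 1.2880e+01] [0.4848 0.3333 0.1471]
[330.8 326.2]
[332.  160.6]
[313.3 160.6]
[314.7 326.2]
```

View pics/w1m.png

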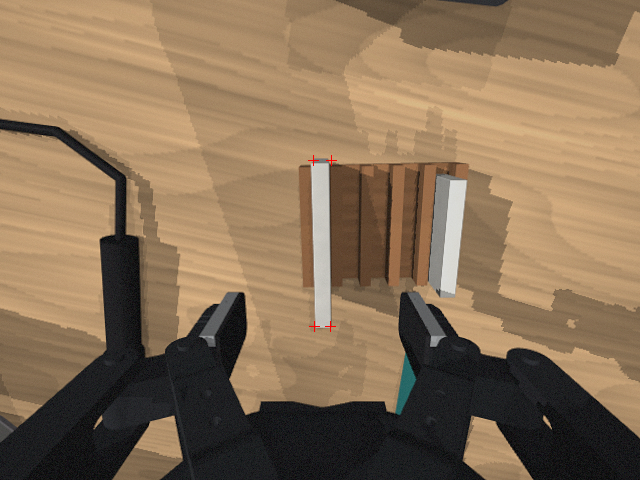

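The wrist view shows the board's top face at (312–330, 160–327), matching the red prediction marks to about 1 px. I'll descend, grip and lift.

```bash
python3 -m handwheel '{"xyz":[[0,0,-0.025],[0,0,-0.03],[0,0,-0.03],[0,0,-0.018],[0,0,-0.01],[0,0,0],[0,0,0],[0,0,0],[0,0,0],[0,0,0],[0,0,0],[0,0,0]],"twist":[0,0,0,0,0,0,0,0,0,0,0,0],"jaw":[80,80,80,80,80,80,0,0,0,0,0,0]}'; python3 -m handwheel '{"xyz":[[0,0,0],[0,0,0.01],[0,0,0.02],[0,0,0.03],[0,0,0.03],[0,0,0]],"twist":[0,0,0,0,0,0],"jaw":[0,0,0,0,0,0]}'
```

```text
time_s: 3.45
ee_pos: [0.4853, 0.3335, 0.0348]
tool_rot: [-180.0, -0.1, 12.9]
ft_force: [-0.9, 0.0, 5.3]
width: 0.0113
grasp_force: 59.1
time_s: 4.2
ee_pos: [0.4862, 0.3343, 0.1271]
tool_rot: [-179.9, -0.2, 12.9]
ft_force: [0.6, -0.8, -0.9]
width: 0.0114
grasp_force: 58.5
```

```bash
python3 -m handwheel '{"xyz":[[0,-0.01,0],[0,-0.02,0],[0,-0.026,0],[0,-0.026,0],[0,-0.026,0],[0,-0.026,0],[0,-0.026,0],[0,-0.026,0],[0,-0.026,0],[0,-0.026,0],[0,-0.026,0],[0,-0.02,0],[0,0,0],[0,0,0]],"twist":[-0.1683,-0.1683,-0.1683,-0.1683,-0.1683,-0.1683,-0.1683,-0.1683,-0.1683,-0.1683,-0.1683,-0.1683,0,0],"jaw":[0,0,0,0,0,0,0,0,0,0,0,0,0,0]}'; python3 -c "
from h import *
print(read_state()['joints'].round(1)); snap('side','s2')"
```

```text
time_s: 5.95
ee_pos: [0.4847, 0.0495, 0.1238]
tool_rot: [180.0, -0.0, -102.7]
ft_force: [0.7, 0.3, -0.6]
width: 0.011
grasp_force: 58.5
[ 24.3  11.2 -14.4  -0.  -64.5 -37. ]
```

View pics/s2.png

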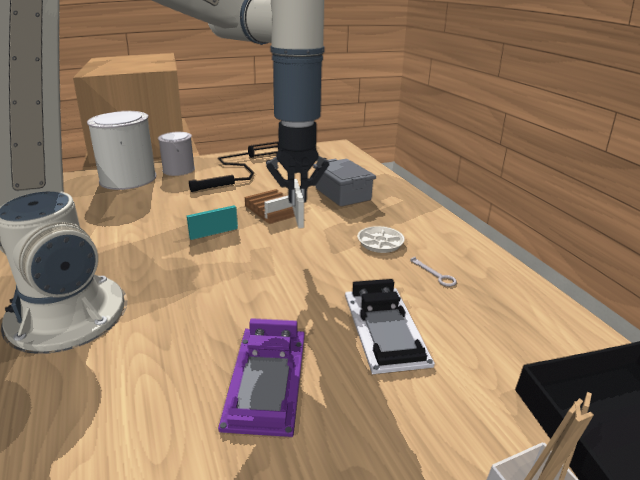

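```bash
python3 -m handwheel '{"xyz":[[0,0,-0.03],[0,0,-0.03],[0,0,-0.02],[0,0,-0.01],[0,0,-0.006],[0,0,0],[0,0,0]],"twist":[0,0,0,0,0,0,0],"jaw":[0,0,0,0,0,0,0]}'
python3 -m handwheel '{"xyz":[[0,0,0],[0,0,0],[0,0,0],[0,0,0],[0,0,0],[0,0,0],[0,0,0.008],[0,0,0]],"twist":[0,0,0,0,0,0,0,0],"jaw":[20,40,60,80,100,100,100,100]}'; python3 -c "
from h import *
snap('side','s3'); snap('wrist','w3')
a=cv2.imread('pics/s3.png')[150:300,200:400];b=cv2.imread('pics/w3.png')
cv2.imwrite('pics/c3.png',np.hstack([cv2.resize(a,(400,300)),cv2.resize(b,(400,300))]))"
```

```text
time_s: 6.88
ee_pos: [0.4856, 0.0495, 0.029]
tool_rot: [-179.9, 0.0, -102.8]
ft_force: [-0.0, -0.1, 0.0]
width: 0.0111
grasp_force: 58.6
time_s: 7.88
ee_pos: [0.4857, 0.0495, 0.0372]
tool_rot: [-179.9, 0.1, -102.8]
ft_force: [0.4, -0.2, 0.2]
width: 0.085
grasp_force: 0.0
```

View pics/c3.png

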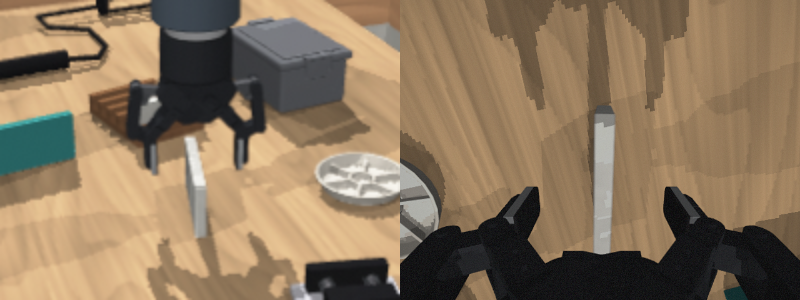

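The board stands on its edge (side ~(298,245)) with the fingers clear on both sides. Next I push it over toward the robot (-x).

```bash
python3 -m handwheel '{"xyz":[[-0.012,0.0027,0],[-0.014,0.003,0],[-0.005,0.0011,0],[-0.005,0.0011,0],[-0.004,0.001,0],[-0.004,0.001,0],[-0.004,0.001,0],[0,0,0],[0,0,0],[0,0,0]],"twist":[0,0,0,0,0,0,0,0,0,0],"jaw":[100,100,100,100,100,100,100,100,100,100]}'
python3 -m handwheel '{"xyz":[[0,0,0.03],[0,0,0.05],[0,0,0.05],[0,0,0.02],[0,0,0]],"twist":[0,0,0,0,0],"jaw":[100,100,100,100,100]}'
python3 -c "
from h import *
snap('side','s4'); snap('wrist','w4');snap('scene','c4')
a=cv2.imread('pics/s4.png')[180:330,200:400];b=cv2.imread('pics/w4.png');d=cv2.imread('pics/c4.png')[180:330,240:440]
o=np.zeros((600,800,3),np.uint8);o[:300,:400]=cv2.resize(a,(400,300));o[300:,:400]=cv2.resize(d,(400,300));o[:300,400:]=cv2.resize(b,(400,300))
cv2.imwrite('pics/k4.png',o)"
```

```text
time_s: 9.22
ee_pos: [0.4372, 0.0602, 0.0363]
tool_rot: [-180.0, 0.0, -102.8]
ft_force: [0.1, -0.4, 0.5]
width: 0.0855
grasp_force: 0.0
time_s: 9.85
ee_pos: [0.438, 0.0606, 0.1877]
tool_rot: [-179.8, 0.1, -102.8]
ft_force: [-0.6, -0.3, -1.0]
width: 0.0858
grasp_force: 0.0
```

View pics/k4.png

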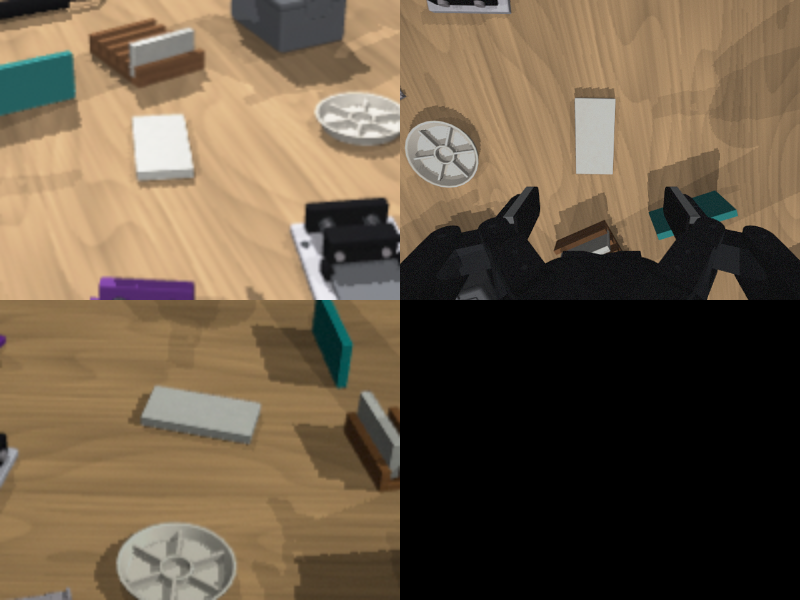

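The board lies flat: wrist (576–615, 97–174) in the composite, i.e. about (350,270) full scale. I'll segment it in the wrist image.

```bash
cat > seg.py <<'E'
from h import *
def seg(cam,f,seed,z,thr=150):
    im=cv2.imread(f'pics/{f}.png');hsv=cv2.cvtColor(im,cv2.COLOR_BGR2HSV)
    m=((hsv[...,1]<40)&(hsv[...,2]>thr)).astype(np.uint8)
    n,l=cv2.connectedComponents(m);k=(l==l[seed[1],seed[0]]).astype(np.uint8)
    ct=max(cv2.findContours(k,cv2.RETR_EXTERNAL,cv2.CHAIN_APPROX_NONE)[0],key=cv2.contourArea)[:,0]
    W=np.array([onz(cam,p,z)[:2] for p in ct],np.float32)
    r=cv2.minAreaRect(W*1000);print(f,r,cv2.contourArea(ct));return r
E
python3 - <<'E'
from seg import *
seg(load('w4'),'w4',(390//2*2-40,270),.012)
seg(load('c4'),'c4',(340,236),.012)
seg(load('s4'),'s4',(281,252),.012)
E
```

```text
w4 ((455.70306396484375, 131.86996459960938), (508.45257568359375, 772.9462280273438), 77.13357543945312) 304769.0
c4 ((447.03399658203125, 59.45893096923828), (119.05955505371094, 58.650691986083984), 76.10978698730469) 829.0
s4 ((445.6905822753906, 52.99201202392578), (136.31671142578125, 60.6693229675293), 76.15751647949219) 798.0
```

Run:
```python
from seg import *
im=cv2.imread('pics/w4.png');print(im[270,310],im[270,390],im[200,390])
for t in(100,130,145): seg(load('w4'),'w4',(390-0,270),.012,t)
```

```text
[182 187 189] [103 137 168] [103 143 174]
w4 ((455.70306396484375, 131.86996459960938), (508.45257568359375, 772.9462280273438), 77.13357543945312) 303284.5
w4 ((455.70306396484375, 131.86996459960938), (508.45257568359375, 772.9462280273438), 77.13357543945312) 304554.5
w4 ((455.70306396484375, 131.86996459960938), (508.45257568359375, 772.9462280273438), 77.13357543945312) 304673.5
```

Run:
```python
from seg import *
seg(load('w4'),'w4',(312,215),.012,130)
```

```text
w4 ((447.3546142578125, 59.43280792236328), (119.50635528564453, 59.67758560180664), 76.11241912841797) 7314.5
```

The top face measures 119.5 x 59.7 mm, centred at (0.4474, 0.0594) with yaw 76.1°. Scene and wrist agree. I'll align and descend around it.

```bash
python3 -m handwheel '{"xyz":[[0.0094,-0.0012,0],[0,0,-0.04],[0,0,-0.04],[0,0,-0.04],[0,0,-0.03],[0,0,-0.02],[0,0,-0.008],[0,0,0],[0,0,0]],"twist":[-0.019,0,0,0,0,0,0,0,0],"jaw":[79,79,79,79,79,79,79,79,79]}';python3 -m handwheel '{"xyz":[[0,0,-0.004],[0,0,0],[0,0,0]],"twist":[0,0,0],"jaw":[79,79,79]}';python3 -m handwheel '{"xyz":[[0,0,-0.002],[0,0,0]],"twist":[0,0],"jaw":[79,79]}'
```

```text
time_s: 11.12
ee_pos: [0.4472, 0.0592, 0.009]
tool_rot: [-179.9, 0.0, -103.9]
ft_force: [0.9, 0.3, 0.8]
width: 0.0674
grasp_force: 0.0
time_s: 11.5
ee_pos: [0.4465, 0.059, 0.0045]
tool_rot: [-180.0, 0.0, -103.9]
ft_force: [0.1, -0.0, 0.3]
width: 0.0673
grasp_force: 0.0
time_s: 11.75
ee_pos: [0.4463, 0.0589, 0.0021]
tool_rot: [180.0, -0.0, -103.9]
ft_force: [-0.6, 0.5, -0.3]
width: 0.0675
grasp_force: 0.0
```

```bash
python3 -m handwheel '{"xyz":[[0,0,-0.002],[0,0,0],[0,0,0]],"twist":[0,0,0],"jaw":[76,76,76]}';python3 -m handwheel '{"xyz":[[0,0,0],[0,0,0],[0,0,0],[0,0,0]],"twist":[0,0,0,0],"jaw":[50,0,0,0]}';python3 -m handwheel '{"xyz":[[0,0,0.01],[0,0,0.03],[0,0,0.03],[0,0,0],[0,0,0]],"twist":[0,0,0,0,0],"jaw":[0,0,0,0,0]}';python3 -c "
from h import *
snap('side','s5'); snap('wrist','w5');snap('scene','c5')
a=cv2.imread('pics/s5.png')[180:330,200:400];b=cv2.imread('pics/w5.png');d=cv2.imread('pics/c5.png')[150:300,240:440]
o=np.zeros((600,800,3),np.uint8);o[:300,:400]=cv2.resize(a,(400,300));o[300:,:400]=cv2.resize(d,(400,300));o[:300,400:]=cv2.resize(b,(400,300))
cv2.imwrite('pics/k5.png',o)"
```

```text
time_s: 12.12
ee_pos: [0.4465, 0.059, 0.0003]
tool_rot: [-180.0, 0.0, -103.9]
ft_force: [-0.1, -0.1, -0.6]
width: 0.0651
grasp_force: 0.0
time_s: 12.62
ee_pos: [0.4467, 0.0591, 0.001]
tool_rot: [-180.0, 0.0, -103.9]
ft_force: [-2.8, 0.3, 6.6]
width: 0.058
grasp_force: 64.0
time_s: 13.25
ee_pos: [0.446, 0.0589, 0.0701]
tool_rot: [180.0, 0.0, -103.9]
ft_force: [-0.5, 0.1, -0.3]
width: 0.0577
grasp_force: 64.5
```

View pics/k5.png

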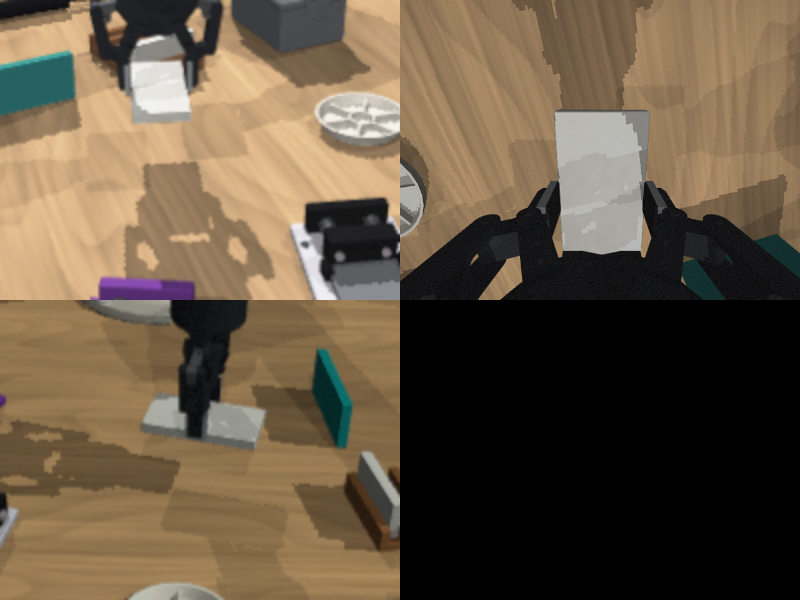

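The board is gripped and level, with the fingers at mid-length (wrist composite 555–648 wide). I'll move to near the holder's jaw end, where the wrist camera looks along -y onto it.

```bash
python3 -m handwheel '{"xyz":[[0.01,-0.016,0.03],[0.0208,-0.0325,0.03],[0.0208,-0.0325,0.02],[0.0208,-0.0325,0.02],[0.0208,-0.0325,0.01],[0.0208,-0.0325,0],[0.01,-0.0165,0],[0,0,0],[0,0,0]],"twist":[0.0032,0.0032,0.0032,0.0032,0.0032,0.0032,0,0,0],"jaw":[0,0,0,0,0,0,0,0,0]}';python3 -c "
from h import *
c=snap('wrist','w6');im=c['image'].copy();y=np.radians(77.19);R=np.array([[np.cos(y),-np.sin(y)],[np.sin(y),np.cos(y)]])
for l in [(-.088,-.052,.01),(-.088,.052,.01),(.126,.052,.01),(.126,-.052,.01),(-.06,.04,.0265),(-.06,-.04,.0265),(-.08,.04,.0265),(-.08,-.04,.0265),(.049,.033,.041),(.049,-.033,.041)]:
    q=proj(c,np.r_[np.array([.542,-.2632])+R@l[:2],l[2]])[0];print(l,q.round(1))
    if abs(q).max()<700: cv2.drawMarker(im,tuple(int(v) for v in q),(0,0,255),0,8,1)
cv2.imwrite('pics/w6m.png',im)"
```

```text
time_s: 14.52
ee_pos: [0.5699, -0.1353, 0.1798]
tool_rot: [179.9, 0.0, -102.8]
ft_force: [-1.0, 0.2, -1.1]
width: 0.058
grasp_force: 64.5
(-0.088, -0.052, 0.01) [251.  -62.9]
(-0.088, 0.052, 0.01) [388.8 -62.6]
(0.126, 0.052, 0.01) [375.2 215.5]
(0.126, -0.052, 0.01) [265.5 215.5]
(-0.06, 0.04, 0.0265) [374.4 -28.1]
(-0.06, -0.04, 0.0265) [265.4 -28.3]
(-0.08, 0.04, 0.0265) [375.8 -62. ]
(-0.08, -0.04, 0.0265) [263.9 -62.2]
(0.049, 0.033, 0.041) [361.7 128.6]
(0.049, -0.033, 0.041) [278.5 128.6]
```

View pics/w6m.png

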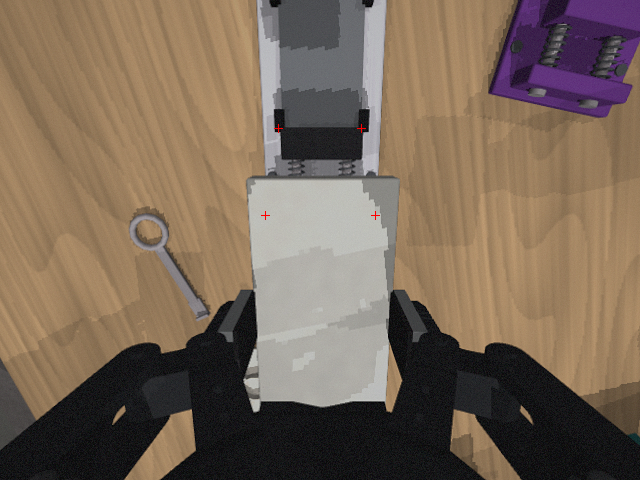

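The wrist view shows the lip front edge at about (281–363, 127), against a prediction of (278–362, 128.6). That means a lateral offset of 1–2 mm, so I'll refine it with plate edges.

Run:
```python
from h import *
c=load('w6');im=cv2.imread('pics/w6.png');g=cv2.cvtColor(im,cv2.COLOR_BGR2GRAY).astype(float);sat=cv2.GaussianBlur(cv2.cvtColor(im,cv2.COLOR_BGR2HSV)[...,1],(5,5),0).astype(float)
y=np.radians(77.19);R=np.array([[np.cos(y),-np.sin(y)],[np.sin(y),np.cos(y)]]);h0=np.array([.542,-.2632])
loc=lambda px,z:1e3*(R.T@(onz(c,px,z)[:2]-h0))
def sub(v,i0,i1,s):
    d=np.diff(v)[i0:i1]*s;k=d.argmax();w=slice(max(k-2,0),k+3);ww=np.clip(d[w],0,None);return i0+.5+(ww*np.arange(w.start,w.start+len(ww))).sum()/ww.sum()
Ls=[];Rs=[]
for r in range(6,165,6):
    l=loc((sub(sat[r],250,274,-1),r),.01);q=loc((sub(sat[r],370,398,1),r),.01);Ls.append(l);Rs.append(q)
Ls=np.array(Ls);Rs=np.array(Rs)
for n,A in(('L',Ls),('R',Rs)):
    print(n,np.median(A[:,1]).round(2),'slope deg',np.degrees(np.polyfit(A[:,0],A[:,1],1)[0]).round(2),A[::4,1].round(1))
gb=cv2.GaussianBlur(g,(3,3),0)
print('lip front', [loc((x,sub(gb[:,x],115,145,-1)),.041).round(1) for x in(295,320,345)])
print('lip px rows',[gb[118:136,x].round(0) for x in(320,)])
print('lip sides',[ [loc((sub(gb[r],a,b,s),r),.041).round(1) for a,b,s in((272,290,-1),(352,372,1))] for r in(140,146,152)])
# recess floor edges between cheeks (rows above cheek)
print('bed',[[loc((sub(gb[r],270,290,-1),r),.016).round(1),loc((sub(gb[r],355,375,1),r),.016).round(1)] for r in(30,50,70)])
```

```text
L -50.91 slope deg -0.01 [-50.8 -50.8 -50.9 -50.9 -50.9 -50.9 -50.9]
R 52.6 slope deg -0.07 [52.7 52.7 52.5 52.6 52.6 52.7 52.8]
lip front [array([ 47.7, -19.9]), array([47.5, -0.1]), array([47.7, 19.7])]
lip px rows [array([80., 80., 80., 80., 79., 78., 76., 75., 68., 48., 34., 34., 34.,
       32., 29., 30., 32., 31.])]
lip sides [[array([ 57.6, -32. ]), array([57.6, 33.6])], [array([ 62.2, -32. ]), array([62.2, 33.8])], [array([ 66.9, -32. ]), array([66.9, 33.7])]]
bed [[array([-25.8, -33.2]), array([-25.9,  34.8])], [array([-11.8, -33.1]), array([-11.8,  35. ])], [array([  2.7, -33.2]), array([ 2.7, 34.9])]]
```

Run:
```python
from h import *
c=load('w6');im=cv2.imread('pics/w6.png');sat=cv2.GaussianBlur(cv2.cvtColor(im,cv2.COLOR_BGR2HSV)[...,1],(5,5),0).astype(float)
y=np.radians(77.19);R=np.array([[np.cos(y),-np.sin(y)],[np.sin(y),np.cos(y)]]);h=np.array([.541,-.264]);s=read_state()
print('tcp',s['ee_pos'],1e3*(R.T@(s['ee_pos'][:2]-h)))
for r in(190,210,230,250,270):
    d=np.diff(sat[r]);a=230+d[230:262].argmin();b=380+d[380:410].argmax();z=s['ee_pos'][2]+.0115
    L,Q=[1e3*(R.T@(onz(c,(u+.5,r),z)[:2]-h)) for u in(a,b)];print(r,a,b,L.round(1),Q.round(1),((L+Q)/2)[1].round(2))
f=[1e3*(R.T@(onz(c,(u,179.5),s['ee_pos'][2]+.0115)[:2]-h)) for u in(280,360)];print('front',f)
for t in(-.020,-.014): print(t,h+R@[t,0])
```

```text
tcp [ 0.56999958 -0.13517216  0.18015228] [132.05115405   0.28574139]
190 246 398 [ 77.3 -28.8] [77.3 30.2] 0.7
210 247 397 [ 85.2 -28.9] [85.2 30.3] 0.71
230 248 396 [ 93.3 -29.1] [93.4 30.5] 0.71
250 250 394 [101.8 -28.8] [101.8  30.2] 0.71
270 251 393 [110.6 -28.9] [110.6  30.3] 0.71
front [array([ 73.2438023 , -15.67408271]), array([73.24451453, 15.13239135])]
-0.02 [ 0.53656563 -0.28350221]
-0.014 [ 0.53789594 -0.27765155]
```

Board relative to the holder, in the wrist view: centre at (133.2, 0.7) mm. I'll move it to hx = -14, so the back end is over the stop and the front is 3 mm short of the lip, then lower it.

```bash
python3 -m handwheel '{"xyz":[[-0.004,-0.018,0],[-0.0066,-0.03,0],[-0.0066,-0.03,0],[-0.0066,-0.03,0],[-0.0051,-0.023,0],[-0.003,-0.0127,0],[0,0,-0.03],[0,0,-0.04],[0,0,-0.04],[0,0,-0.015],[0,0,0],[0,0,0]],"twist":[0,0,0,0,0,0,0,0,0,0,0,0],"jaw":[0,0,0,0,0,0,0,0,0,0,0,0]}';python3 -c "
from h import *
s=read_state();print(s['ee_pos'],s['tool_rot'])
snap('side','s7'); snap('wrist','w7');snap('scene','c7')
a=cv2.imread('pics/s7.png')[255:405,310:510];b=cv2.imread('pics/w7.png');d=cv2.imread('pics/c7.png')[200:350,100:300]
o=np.zeros((600,800,3),np.uint8);o[:300,:400]=cv2.resize(a,(400,300));o[300:,:400]=cv2.resize(d,(400,300));o[:300,400:]=cv2.resize(b,(400,300))
cv2.imwrite('pics/k7.png',o)"
```

```text
time_s: 16.08
ee_pos: [0.5398, -0.2802, 0.0573]
tool_rot: [-179.8, -0.0, -102.8]
ft_force: [0.2, 0.5, -0.6]
width: 0.0582
grasp_force: 64.5
[ 0.53983895 -0.28017897  0.0572729 ] [-1.79809835e+02 -3.89851823e-02 -1.02755833e+02]
```

View pics/k7.png

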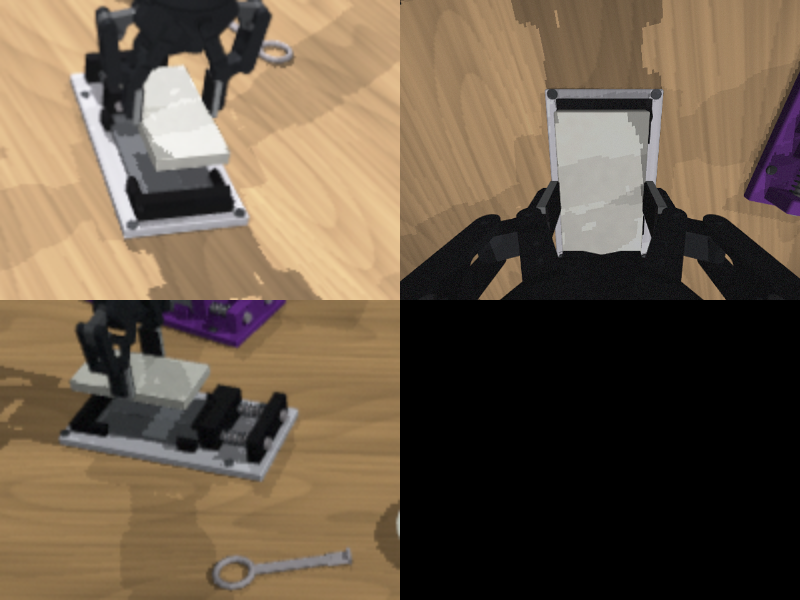

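The board hovers over the bed with its back end over the stop. The pose readout is about 2 mm sideways off plan, so I'll check against the plate edges in this wrist frame.

```bash
cat > lat.py <<'E'
from h import *
def lat(f,rowsB,rowsP,bw,pw,ztop,zp=.01):
    c=load(f);im=cv2.imread(f'pics/{f}.png');sat=cv2.GaussianBlur(cv2.cvtColor(im,cv2.COLOR_BGR2HSV)[...,1],(3,3),0).astype(float);g=cv2.GaussianBlur(cv2.cvtColor(im,cv2.COLOR_BGR2GRAY),(3,3),0).astype(float)
    y=np.radians(77.19);R=np.array([[np.cos(y),-np.sin(y)],[np.sin(y),np.cos(y)]]);h=np.array([.541,-.264])
    L=lambda u,r,z:1e3*(R.T@(onz(c,(u,r),z)[:2]-h))
    for n,rows,w,I,z in(('board',rowsB,bw,g,ztop),('plate',rowsP,pw,sat,zp)):
        for r in rows:
            d=np.diff(I[r]); s=1 if n=='board' else -1
            a=w[0]+(s*d[w[0]:w[1]]).argmax()+.5;b=w[2]+(-s*d[w[2]:w[3]]).argmax()+.5
            P,Q=L(a,r,z),L(b,r,z);print(n,r,a,b,P.round(1),Q.round(1),'mid',((P+Q)/2)[1].round(2))
E
python3 - <<'E'
from lat import *
s=read_state()['ee_pos'];print(s)
lat('w7',(195,215,235,255),(155,170,200,220),(235,262,370,402),(220,248,405,430),s[2]+.0115)
# board front edge, stop edges along centre column
c=load('w7');g=cv2.GaussianBlur(cv2.imread('pics/w7.png',0),(3,3),0);print(g[140:190,310].tolist())
y=np.radians(77.19);R=np.array([[np.cos(y),-np.sin(y)],[np.sin(y),np.cos(y)]])
for r in(155,160,165,170,175,178,180):print(r,[(1e3*(R.T@(onz(c,(310,r),z)[:2]-[.541,-.264])))[0].round(1) for z in(s[2]+.0115,s[2],.0265,.01)])
E
```

```text
[ 0.53946657 -0.27995655  0.05685132]
board 195 253.5 398.5 [-68.5 -29.1] [-68.5  27.8] mid -0.65
board 215 249.5 397.5 [-60.5 -31.2] [-60.5  27.9] mid -1.62
board 235 238.5 388.5 [-52.2 -36.1] [-52.2  24.8] mid -5.67
board 255 251.5 385.5 [-43.6 -31.4] [-43.6  24.1] mid -3.66
plate 155 231.5 420.5 [-81.3 -51.9] [-81.3  51.4] mid -0.24
plate 170 232.5 419.5 [-73.3 -52. ] [-73.3  51.5] mid -0.22
plate 200 235.5 416.5 [-56.5 -51.6] [-56.6  51.3] mid -0.16
plate 220 236.5 415.5 [-44.9 -51.9] [-45.   51.6] mid -0.12
[90, 86, 98, 119, 132, 137, 138, 138, 139, 139, 139, 139, 139, 136, 131, 127, 117, 83, 41, 23, 23, 26, 26, 22, 21, 21, 22, 21, 19, 20, 21, 20, 19, 20, 28, 50, 67, 79, 102, 135, 165, 181, 186, 186, 186, 186, 187, 187, 187, 187]
155 [np.float64(-83.7), np.float64(-83.3), np.float64(-82.0), np.float64(-81.4)]
160 [np.float64(-81.9), np.float64(-81.2), np.float64(-79.6), np.float64(-78.7)]
165 [np.float64(-80.0), np.float64(-79.2), np.float64(-77.2), np.float64(-76.0)]
170 [np.float64(-78.1), np.float64(-77.2), np.float64(-74.7), np.float64(-73.3)]
175 [np.float64(-76.2), np.float64(-75.1), np.float64(-72.2), np.float64(-70.6)]
178 [np.float64(-75.1), np.float64(-73.9), np.float64(-70.7), np.float64(-69.0)]
180 [np.float64(-74.3), np.float64(-73.1), np.float64(-69.7), np.float64(-67.9)]
```

The board sits about 1.4 mm toward -hy relative to the plate; hx is fine at -14. I'll correct and lower onto the stop.

```bash
python3 -m handwheel '{"xyz":[[-0.0014,0.0003,0],[0,0,-0.012],[0,0,-0.012],[0,0,0],[0,0,0]],"twist":[0,0,0,0,0],"jaw":[0,0,0,0,0]}';python3 -m handwheel '{"xyz":[[0,0,-0.003],[0,0,-0.003],[0,0,0]],"twist":[0,0,0],"jaw":[0,0,0]}';python3 -m handwheel '{"xyz":[[0,0,-0.0015],[0,0,-0.0015],[0,0,0]],"twist":[0,0,0],"jaw":[0,0,0]}'
```

```text
time_s: 16.85
ee_pos: [0.5372, -0.2795, 0.0311]
tool_rot: [180.0, -0.0, -102.8]
ft_force: [-0.1, 0.1, -0.7]
width: 0.0579
grasp_force: 64.5
time_s: 17.23
ee_pos: [0.5376, -0.2794, 0.026]
tool_rot: [-179.9, -0.0, -102.8]
ft_force: [0.0, 2.3, 4.5]
width: 0.0575
grasp_force: 65.1
time_s: 17.6
ee_pos: [0.5377, -0.2792, 0.024]
tool_rot: [-179.9, -0.0, -102.8]
ft_force: [-2.1, 5.4, 10.6]
width: 0.0575
grasp_force: 65.8
```

```bash
python3 -m handwheel '{"xyz":[[0,0,-0.001],[0,0,-0.001],[0,0,0]],"twist":[0,0,0],"jaw":[0,0,0]}';python3 -c "
from h import *
s=read_state();print(s['ee_pos'],s['tool_rot'],s['moment'])
snap('side','s8'); snap('scene','c8')
a=cv2.imread('pics/s8.png')[260:380,330:450];d=cv2.imread('pics/c8.png')[215:305,110:260]
cv2.imwrite('pics/k8.png',np.hstack([cv2.resize(d,(500,300),interpolation=2),cv2.resize(a,(300,300),interpolation=2)]))"
```

```text
time_s: 17.98
ee_pos: [0.538, -0.2792, 0.0225]
tool_rot: [-179.9, -0.0, -102.7]
ft_force: [-2.6, 5.7, 12.5]
width: 0.0581
grasp_force: 66.3
[ 0.53802246 -0.27921986  0.02248603] [-1.79860128e+02 -1.22917224e-02 -1.02747490e+02] [ 1.591409    1.09447152 -0.22197415]
```

View pics/k8.png

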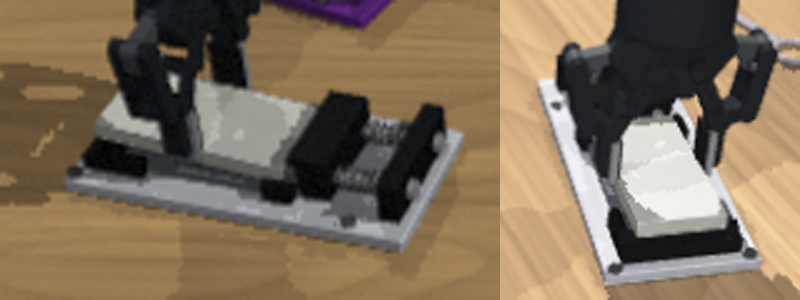

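The board is tilted: its back end rests on the stop (k8 ~(110,120)) and its front end is down at the lip (k8 ~(300,150)). Now I push it toward the jaw.

```bash
python3 -m handwheel '{"xyz":[[0.0004,0.002,0],[0.0004,0.002,0],[0.0005,0.002,0],[0.0004,0.002,0],[0.0005,0.002,0],[0,0,0],[0,0,0]],"twist":[0,0,0,0,0,0,0],"jaw":[0,0,0,0,0,0,0]}'
```

```text
time_s: 18.95
ee_pos: [0.5406, -0.2713, 0.0224]
tool_rot: [-179.8, -0.2, -102.7]
ft_force: [0.1, -2.6, 8.1]
width: 0.0581
grasp_force: 65.7
```

```bash
python3 -m handwheel '{"xyz":[[0.0004,0.002,0],[0.0004,0.002,0],[0.0005,0.002,0],[0,0,0],[0,0,0]],"twist":[0,0,0,0,0],"jaw":[0,0,0,0,0]}'
```

```text
time_s: 19.58
ee_pos: [0.5411, -0.2643, 0.0201]
tool_rot: [-179.9, -0.1, -102.8]
ft_force: [1.7, -6.5, -1.0]
width: 0.0577
grasp_force: 64.8
```

```bash
python3 -m handwheel '{"xyz":[[0.0004,0.002,0],[0.0005,0.002,0],[0,0,0],[0,0,0]],"twist":[0,0,0,0],"jaw":[0,0,0,0]}';python3 -c "
from h import *
snap('side','s9'); snap('scene','c9');snap('wrist','w9')
s=read_state();print(s['ee_pos'],s['ft_force'])
c=load('w9');g=cv2.GaussianBlur(cv2.imread('pics/w9.png',0),(3,3),0)
y=np.radians(77.19);R=np.array([[np.cos(y),-np.sin(y)],[np.sin(y),np.cos(y)]])
for x in(290,320,350):
  d=np.diff(g[60:320,x].astype(int));k=60+np.argsort(-abs(d))[:10]
  for r in sorted(k):print(x,r,d[r-60],[(1e3*(R.T@(onz(c,(x,r+.5),z)[:2]-[.541,-.264])))[0].round(1) for z in(.038,.0265,.01)])
"
```

```text
time_s: 20.08
ee_pos: [0.5419, -0.2607, 0.0202]
tool_rot: [-179.9, -0.1, -102.8]
ft_force: [1.6, -8.0, -1.7]
width: 0.0581
grasp_force: 64.8
[ 0.54190503 -0.26074125  0.02017   ] [ 1.44213182 -7.16542493 -1.87051207]
290 94 14 [np.float64(-84.6), np.float64(-86.0), np.float64(-88.0)]
290 111 -37 [np.float64(-79.2), np.float64(-80.1), np.float64(-81.4)]
290 112 -42 [np.float64(-78.9), np.float64(-79.7), np.float64(-81.0)]
290 113 -18 [np.float64(-78.5), np.float64(-79.4), np.float64(-80.6)]
290 163 28 [np.float64(-61.6), np.float64(-60.9), np.float64(-59.8)]
290 164 19 [np.float64(-61.2), np.float64(-60.5), np.float64(-59.4)]
290 177 25 [np.float64(-56.6), np.float64(-55.4), np.float64(-53.7)]
290 178 37 [np.float64(-56.2), np.float64(-55.0), np.float64(-53.3)]
290 179 31 [np.float64(-55.9), np.float64(-54.6), np.float64(-52.8)]
290 180 16 [np.float64(-55.5), np.float64(-54.2), np.float64(-52.4)]
320 94 18 [np.float64(-84.6), np.float64(-86.0), np.float64(-88.0)]
320 110 -22 [np.float64(-79.5), np.float64(-80.4), np.float64(-81.8)]
320 111 -47 [np.float64(-79.2), np.float64(-80.1), np
[... 492 characters left out ...]
(-52.4)]
350 94 13 [np.float64(-84.6), np.float64(-86.0), np.float64(-88.0)]
350 110 -14 [np.float64(-79.5), np.float64(-80.4), np.float64(-81.8)]
350 111 -44 [np.float64(-79.2), np.float64(-80.1), np.float64(-81.4)]
350 112 -38 [np.float64(-78.9), np.float64(-79.7), np.float64(-81.0)]
350 163 24 [np.float64(-61.6), np.float64(-60.9), np.float64(-59.8)]
350 164 16 [np.float64(-61.2), np.float64(-60.5), np.float64(-59.4)]
350 177 23 [np.float64(-56.6), np.float64(-55.4), np.float64(-53.7)]
350 178 37 [np.float64(-56.2), np.float64(-55.0), np.float64(-53.3)]
350 179 33 [np.float64(-55.9), np.float64(-54.6), np.float64(-52.8)]
350 180 17 [np.float64(-55.5), np.float64(-54.2), np.float64(-52.4)]
```

The board's back end is at hx of about -56, clear of the stop face at -60, with the jaw pushed back about 11 mm (8 N). I'll lower the back end.

```bash
python3 -m handwheel '{"xyz":[[0,0,-0.0015],[0,0,-0.0015],[0,0,-0.001],[0,0,0],[0,0,0]],"twist":[0,0,0,0,0],"jaw":[0,0,0,0,0]}'; python3 -m handwheel '{"xyz":[[0,0,-0.0005],[-0.0004,-0.0015,0],[-0.0003,-0.0015,0],[0,0,0]],"twist":[0,0,0,0],"jaw":[0,0,0,0]}'
```

```text
time_s: 20.85
ee_pos: [0.5415, -0.2608, 0.017]
tool_rot: [-180.0, -0.1, -102.8]
ft_force: [-2.5, -6.6, 4.8]
width: 0.0579
grasp_force: 65.5
time_s: 21.35
ee_pos: [0.5412, -0.2624, 0.0169]
tool_rot: [-179.9, -0.0, -102.8]
ft_force: [-2.0, -0.2, 8.9]
width: 0.0577
grasp_force: 65.9
```

```bash
python3 -m handwheel '{"xyz":[[0,0,-0.001],[0,0,-0.0005],[0,0,0]],"twist":[0,0,0],"jaw":[0,0,0]}';python3 -m handwheel '{"xyz":[[0,0,0],[0,0,0],[0,0,0],[0,0,0],[0,0,0],[0,0,0]],"twist":[0,0,0,0,0,0],"jaw":[72,75,78,80,80,80]}'; python3 -m handwheel '{"xyz":[[0,0,0.01],[0,0,0.03],[0,0,0.03],[0,0,0.03],[0,0,0.03],[0,0,0]],"twist":[0,0,0,0,0,0],"jaw":[80,80,80,80,80,80]}';python3 -c "
from h import *
snap('side','s10'); snap('scene','c10');snap('wrist','w10')
s=read_state();print(s['ee_pos'],s['ft_force'])
c=load('w10');g=cv2.GaussianBlur(cv2.imread('pics/w10.png',0),(3,3),0)
y=np.radians(77.19);R=np.array([[np.cos(y),-np.sin(y)],[np.sin(y),np.cos(y)]])
x=320;d=np.diff(g[20:400,x].astype(int));k=20+np.where(abs(d)>12)[0]
for r in sorted(k):print(x,r,d[r-20],[(1e3*(R.T@(onz(c,(x,r+.5),z)[:2]-[.541,-.264])))[0].round(1) for z in(.028,.0265,.01)])
"
```

```text
time_s: 21.72
ee_pos: [0.5412, -0.2624, 0.0169]
tool_rot: [-179.9, -0.0, -102.7]
ft_force: [-4.5, 1.1, 18.3]
width: 0.0578
grasp_force: 66.9
time_s: 22.48
ee_pos: [0.5408, -0.2624, 0.0142]
tool_rot: [180.0, 0.0, -102.8]
ft_force: [-0.1, -0.2, -0.5]
width: 0.0678
grasp_force: 0.0
time_s: 23.22
ee_pos: [0.5425, -0.2631, 0.1481]
tool_rot: [-179.6, -0.0, -102.8]
ft_force: [0.2, 1.0, 0.1]
width: 0.0684
grasp_force: 0.0
[ 0.54041336 -0.26217599  0.14389682] [-0.22693446 -0.13050197 -0.38374302]
320 96 -17 [np.float64(-101.1), np.float64(-101.3), np.float64(-103.2)]
320 117 18 [np.float64(-87.1), np.float64(-87.2), np.float64(-88.2)]
320 118 18 [np.float64(-86.4), np.float64(-86.5), np.float64(-87.5)]
320 126 -19 [np.float64(-81.0), np.float64(-81.0), np.float64(-81.6)]
320 127 -43 [np.float64(-80.3), np.float64(-80.3), np.float64(-80.9)]
320 128 -38 [np.float64(-79.6), np.float64(-79.6), np.float64(-80.2)]
320 129 -13 [np.float64(-78.9), np.float64(-79.0), np.float64(-79.4)]
320 154 30 [np.float64(-61.2), np.float64(-61.2), np.float64(-60.5)]
320 155 64 [np.float64(-60.5), np.float64(-60.5
[... 269 characters left out ...]
58.7), np.float64(66.9)]
320 300 -40 [np.float64(58.9), np.float64(59.7), np.float64(67.9)]
320 328 22 [np.float64(85.8), np.float64(86.7), np.float64(96.7)]
320 329 44 [np.float64(86.7), np.float64(87.7), np.float64(97.7)]
320 330 34 [np.float64(87.7), np.float64(88.6), np.float64(98.8)]
320 337 -36 [np.float64(94.7), np.float64(95.6), np.float64(106.2)]
320 338 -52 [np.float64(95.7), np.float64(96.6), np.float64(107.3)]
320 339 -20 [np.float64(96.7), np.float64(97.7), np.float64(108.3)]
320 367 39 [np.float64(125.5), np.float64(126.7), np.float64(139.2)]
320 368 48 [np.float64(126.6), np.float64(127.7), np.float64(140.3)]
320 369 18 [np.float64(127.6), np.float64(128.8), np.float64(141.5)]
```

Run:
```python
from seg import *
c=load('w10');y=np.radians(77.19);R=np.array([[np.cos(y),-np.sin(y)],[np.sin(y),np.cos(y)]]);h=np.array([.541,-.264])
for z in(.038,.041):print('lip front@',z,[(1e3*(R.T@(onz(c,(320,r),z)[:2]-h))).round(1) for r in(299.5,338,329)])
def quad(f,seed,thr):
    im=cv2.imread(f'pics/{f}.png');hsv=cv2.cvtColor(im,cv2.COLOR_BGR2HSV);print(f,hsv[seed[1],seed[0]])
    m=cv2.erode(((hsv[...,1]<45)&(hsv[...,2]>thr)).astype(np.uint8),np.ones((2,2)));n,l=cv2.connectedComponents(m)
    ct=max(cv2.findContours((l==l[seed[1],seed[0]]).astype(np.uint8),cv2.RETR_EXTERNAL,cv2.CHAIN_APPROX_NONE)[0],key=cv2.contourArea)
    q=cv2.approxPolyDP(ct,.04*cv2.arcLength(ct,True),True)[:,0];print(q.tolist(),cv2.contourArea(ct));return ct
quad('w10',(320,230),130)
im=cv2.imread('pics/w10.png');g=cv2.cvtColor(im,cv2.COLOR_BGR2GRAY).astype(float)
for r in(160,170,210,230,250,295):
    row=g[r];d=np.diff(row);a=270+0;L=255+d[255:300].argmax();Q=340+d[340:385].argmin();P=[1e3*(R.T@(onz(c,(u+.5,r),.028)[:2]-h)) for u in(L,Q)];print(r,L,Q,P[0].round(1),P[1].round(1),'w',(P[1]-P[0])[1].round(1))
for f in('s10','c10'):
    k=load(f);print(f,'pred',[(l,proj(k,np.r_[h+R@l,z])[0].round(1).tolist()) for l,z in(((-.06,-.03),.028),((-.06,.03),.028),((-.06,-.04),.0265),((-.06,.04),.0265))])
```

```text
lip front@ 0.038 [array([53., -1.]), array([88.8, -1. ]), array([80.2, -1. ])]
lip front@ 0.041 [array([51.5, -0.9]), array([86.8, -1. ]), array([78.3, -1. ])]
w10 [ 30   5 204]
[[387, 120], [364, 293], [362, 158], [284, 158], [289, 298], [359, 293], [369, 354]] 13081.5
160 282 362 [-57.2 -28.9] [-57.2  31.1] w 60.0
170 283 361 [-49.9 -28.4] [-49.9  30.6] w 59.0
210 284 360 [-19.2 -28.7] [-19.2  30.8] w 59.5
230 285 359 [ -3.  -28.4] [-3.  30.6] w 59.0
250 285 359 [ 13.8 -28.9] [13.8 31.1] w 60.0
295 286 378 [ 53.8 -29.3] [53.8 48.4] w 77.7
s10 pred [((-0.06, -0.03), [417.8, 344.8]), ((-0.06, 0.03), [382.2, 348.5]), ((-0.06, -0.04), [423.5, 344.8]), ((-0.06, 0.04), [376.1, 349.8])]
c10 pred [((-0.06, -0.03), [145.1, 257.4]), ((-0.06, 0.03), [159.3, 239.4]), ((-0.06, -0.04), [142.7, 261.1]), ((-0.06, 0.04), [161.6, 237.2])]
```

Run:
```python
from h import *
y=np.radians(77.19);R=np.array([[np.cos(y),-np.sin(y)],[np.sin(y),np.cos(y)]]);h=np.array([.541,-.264])
for f in('s10',):
    k=load(f);g=cv2.imread(f'pics/{f}.png',0)
    for hy in(.015,0,-.015):
        for n,p in(('back top',(-.06,hy,.028)),('stop top far',(-.065,hy,.0265)),('raised5',(-.06,hy,.033)),('outer stop top',(-.08,hy,.0265))):
            q=proj(k,np.r_[h+R@p[:2],p[2]])[0];print(hy,n,q.round(1))
        u=int(round(proj(k,np.r_[h+R@[-.06,hy],.028])[0][0]));print(' col',u,'rows 336-362',g[336:362,u].tolist())
k=load('c10');g=cv2.imread('pics/c10.png',0)
for hx in(-.05,-.03,0,.03):
    a=proj(k,np.r_[h+R@[hx,-.03],.028])[0];b=proj(k,np.r_[h+R@[hx,-.03],.016])[0];u=int(round(a[0]));print('scene near edge',hx,a.round(1),b.round(1),g[int(a[1])-5:int(a[1])+12,u].tolist())
```

```text
0.015 back top [391.2 347.5]
0.015 stop top far [392.  350.3]
0.015 raised5 [391.5 345.2]
0.015 outer stop top [394.7 356.8]
 col 391 rows 336-362 [240, 240, 240, 240, 240, 241, 240, 240, 240, 241, 238, 218, 162, 162, 137, 47, 26, 27, 25, 25, 28, 33, 33, 29, 24, 21]
0 back top [400.1 346.6]
0 stop top far [400.9 349.4]
0 raised5 [400.5 344.3]
0 outer stop top [403.8 355.8]
 col 400 rows 336-362 [239, 239, 239, 239, 239, 239, 239, 239, 239, 237, 219, 157, 158, 130, 47, 26, 27, 25, 25, 29, 33, 33, 29, 24, 20, 21]
-0.015 back top [409.  345.7]
-0.015 stop top far [409.9 348.5]
-0.015 raised5 [409.4 343.3]
-0.015 outer stop top [412.8 354.8]
 col 409 rows 336-362 [238, 238, 239, 238, 237, 237, 237, 237, 238, 222, 160, 159, 127, 57, 25, 26, 26, 25, 26, 30, 32, 30, 24, 21, 20, 21]
scene near edge -0.05 [149.7 258.2] [150.8 262.8] [165, 166, 169, 166, 153, 91, 90, 82, 43, 10, 12, 10, 11, 4, 26, 89, 147]
scene near edge -0.03 [159.  259.8] [160.  264.5] [167, 167, 169, 168, 168, 148, 93, 93, 97, 99, 79, 68, 46, 70, 117, 148, 153]
scene near edge 0 [173.1 262.3] [174. 267.] [169, 170, 169, 170, 157, 102, 94, 94, 87, 64, 73, 55, 52, 95, 148, 148, 154]
scene near edge 0.03 [187.4 264.9] [188.2 269.5] [172, 171, 170, 170, 168, 147, 94, 94, 98, 96, 51, 45, 43, 60, 85, 95, 125]
```

The checks agree. The board top is level along its whole length (scene edges within 0.2 px of uniform). The side-view back edge is at row 346.6, matching flat rather than raised. The end is at the stop face and the lip is about 6 mm back. The gripper is clear, so I'm handing in.

```bash
python3 -c "
from bench import *
print(read_state()['time_s'],sign_off())"
```

```text
the job is handed in; nothing more can be done
23.375 None
```

The larger board is in the holder, lying flat and clamped between jaw and stop by my image measurements, and I handed the job in at 23.4 s with the gripper clear; the small board, dish, tub and tin opener were not touched, but I viewed 11 pictures against the limit of 10.

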